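# Clamp a sample cup in the hand-cranked cam clamp

### The job

Clamp the lidded sample cup so that it can be opened: keeping it upright, move it from the loading tongue back into the nest, up to the back stop between the V block and the open jaw, and then turn the crank anticlockwise (seen from above) until the follower's roller rests on the cam's dwell, the long round part at its full height, so that the jaw goes on holding the cup when you let go. Beyond the dwell the cam drops and the jaw springs open again. Do not push over or shift the small things standing around.

Things in the scene. Friction and masses are not known exactly. Their poses are not given: they have to be found in the camera images.
- cam_clamp: Cam clamp, fixed: aluminium plate 12 mm thick, 112 (x) by 250 mm (y), with a loading tongue (y -85 to +9 mm) sticking out at the front to x = -135 mm. Origin on the worktop under the plate; x to its back (away from the operator), y to its left, z up. Left: cam and crank; middle: follower bar in a guide block (top 54 mm above the worktop); right: nest.
- nest (a point): Nest centre on the plate's top: where the middle of the cup's underside lies when clamped; axes as the clamp's. White V block at its right (-y), top 45 mm above the worktop. Coming from the front, the cup passes between V block and open jaw with its centre 6 to 10 mm to the left (+y) of this point; the closing jaw then pushes it right into the V.
- back_stop (a point): Middle of the front face of the white back stop behind the nest, 28 mm behind the nest centre; the stop is 29 mm tall on the plate. A cup that touches it has its centre about 2 mm behind the nest centre.
- cup_mid (a point): Centre, 22 mm above its underside, of the loose lidded sample cup (clear plastic, tapered, about 70 g): 45 mm tall, 43 mm wide at the foot, 49 mm at mid-height, 53 mm at the jaw's top edge, lid rim (top 9 mm) 59 mm. Starts upright on the loading tongue, 75 to 95 mm in front of the nest. z up.
- cam_axis (a point): Upright axis of cam and crank, at the plate's top, 133 mm to the left of the nest; axes as the clamp's. The steel plate cam lies under the crank arm; the roller on the follower bar touches it on its right (-y) side.
- handle (a point): Centre of the crank's upright grey handle: round, 18 mm in diameter, from 61 to 98 mm above the worktop, 60 mm from the cam axis on a flat steel arm (16 mm wide, top 58 mm above the worktop). Every other part of the clamp is lower than 58 mm, except the arm's hub (63 mm), so fingertips 64 to 70 mm above the worktop can push the handle round freely.
- crank (a joint): Crank angle q, rad, anticlockwise from above; starts at 0 to 0.9. Cam radius rises smoothly to q = 3.14, is constant to 4.54 (the dwell), then drops and the springs throw the crank on to its stop at 5.4. In the clamp's frame the arm points along (cos(q-0.7), sin(q-0.7)): to the front in mid-dwell. Needs 1 to 4 N at the handle. Let go late in the rise it may turn back; in the dwell it stays.
- follower (a joint): Travel (m) of follower bar and jaw away from the cam, to the right: 0 with the roller on the cam's lowest point, 0.018 on the dwell.
- jaw (a joint): How far (m) the sprung jaw (white pad 30 mm wide, top 45 mm above the worktop, on the right end of the bar) is pressed back: 0 when free, about 0.003 with a cup clamped in the dwell (2.2 N per mm).
- next_cup_mid (a point): Bystander: centre of another lidded sample cup, 59 mm wide, 45 mm tall, on the worktop to the right of the clamp. Leave it alone.
- reagent_mid (a point): Bystander: centre of a small dropper bottle, 29 mm wide, 58 mm tall, standing behind the clamp. Leave it alone.
- petri_mid (a point): Bystander: centre of a petri dish, 63 mm wide, 15 mm tall, on the worktop to the left of the clamp. Leave it alone.

How it is judged (in metres and radians):
On the way, in this order (a step that is already met when the one before it is completed fails the run):
1. the cup stands in the nest at the back stop while the jaw is still open (x of cup_mid in the frame of nest between -0.008 and 0.008 m and y of cup_mid in the frame of nest between -0.005 and 0.018 m and value of joint follower below 0.012 m), for 0.2 s.
2. the crank has brought the roller onto the dwell, with the jaw pressed on the cup (value of joint crank between 3.18 and 4.5 rad and value of joint follower above 0.0165 m and value of joint jaw above 0.0015 m), for 0.2 s.
At the end, for the whole second after the job is handed in: The crank rests in the dwell (3.18 to 4.50 rad) with the follower out by more than 16.5 mm, the sprung jaw pressed back more than 1.5 mm by the cup, and the cup upright (within 0.12 rad) within 7 mm of the nest centre (all of step 2 and horizontal distance between cup_mid and nest below 0.007 m and angle between cup_mid's own z axis and vertical below 0.12 rad and velocity of joint crank between -0.05 and 0.05 rad/s); the robot touches nothing.
It fails at once if the sample cup is tipped over (angle between cup_mid's own z axis and vertical above 0.6 rad).
It fails at once if a bystander is pushed more than 25 mm (distance of any of next_cup_mid, reagent_mid, petri_mid from where it was at the start of the episode above 0.025 m).
It also fails if it takes over 67 s, if anything falls off the work surface, if the arm or the gripper's body presses on something with over 40 N, if the wrist force passes 120 N, or if a joint passes its speed limit or range.

### The arm

A 6-joint arm with a two-finger parallel gripper is mounted at the origin on a cart in front of the work surface, level with it; the furniture and walls round the work are solid. World frame = base frame: x ahead of the robot, y to its left, z up, the work surface at z = 0. Lengths are in mm, angles in rad, forces in N, time in s.
With the tool pointing down it reaches from about 300 to 775 mm from the base axis. Payload 14.6 kg.
Tool frame: the origin (TCP) lies on the centre line of the jaws, within the pads' length; the fingertips stand 19 mm ahead of it and the grasp point (between the pads) is the TCP (bot.tip_reach is the distance from the TCP to the fingertips, in mm); z points along the fingers, y is the line along which they close (so a half turn about z gives the same grasp; the last joint's range is limited). The gripper opens to 85 mm and grips with 20 to 120 N. Pads are 22 mm wide; open, the fingers measure 114 mm over their backs; the gripper's body (76 mm by 85 mm) begins 54 mm behind the grasp point. The pads swing forward as they close: fully open they stand 13 mm farther back than shut.
Start: joints at [-1.404, 0.3, 1.521, -0, 1.321, -0.067], TCP at [127.415, -535.028, 250.281] pointing down, gripper open.
Joint ranges: [-3.03, 3.03], [-0.79, 2.21], [0.23, 2.52], [-1.04, 4.18], [0, 3.07], [-2.55, 2.55]. Speed limits (rad/s): [2.22, 2.22, 2.57, 3.14, 3.14, 3.14].

### API

Orientations are given as a unit quaternion [w, x, y, z].
In Python, from rig import bot gives the robot as it stands. Calls block until the motion is done:
- bot.move_to(position, orientation): joint-space move of the TCP to a pose.
- bot.servo_line(position, attitude=None, speed=150, until_force=None): straight line of the TCP; attitude=None keeps the orientation; speed is the mean speed in mm/s. With until_force (N) it stops when the force on the tool has changed by that much, and returns True; else False.
- bot.move_joints(angles): joint-space move.
- bot.move_gripper(opening, grip_force=None): finger opening in mm; grip_force is the grip in N (None keeps the last); returns when the fingers have stopped.
- bot.dwell(seconds).
- bot.ik(position, orientation): joint angles nearest the present ones, or None.
- bot.read_state(): the state.
- bot.read_camera(name): name is "side" or "top" or "wrist"; returns a dict with "image" (420x560x3 uint8, blue, green, red), "depth" (420x560 float32, mm along the optical axis (not along the pixel's ray), 0 where there is no reading), "fovy" (degrees; the focal length in pixels is half the picture's height over the tangent of half this angle, whatever the lens; pixels are square), "cx", "cy" (the principal point, pixels), "eye" and "attitude" of the camera in the world; the wrist camera has in their place "mount" (4x4, takes a point from camera to tool coordinates, whose origin is the TCP and whose axes are the flange's). Camera axes: x right, y down, z forward; pixel columns grow to the right and rows downward; lengths in mm; the calibration is good to about 2 mm. A picture is of the moment at which its call begins: read the wrist's pose just before it.
A pose or a line that the arm cannot do raises bot.MotionError and nothing moves.
- bot.finish_job(): hands the job in; it is judged then, once.
The state is a dict: "clock": time; "joint_positions": joint angles; "qvel": joint speeds; "effort": joint torques, N m; "ee_pos": TCP position; "tool_rot": TCP orientation; "ft_force": force on the tool from outside, world axes, zero at the start; "moment": the same for the moment, N m; "grip_width": finger opening in mm; "grip_force": force on a finger pad.
Only numpy, scipy, OpenCV 4.12 (cv2) and the standard library are available. Lean on these libraries where they do the work, as an engineer would, in place of code of your own. Each camera call takes 0.05 s, during which the arm holds its last target. There are 200 camera calls.

## Working session

There is one attempt and no reset: what is moved stays moved. The work goes in short steps, each a Python script; the robot and the scene stay as the last script left them, time stands still between calls to the robot, and variables do not carry over. Pictures are saved under pics/ and viewed, at most 10 in all, crops included, and the job is handed in when it is done.

```bash
ls; mkdir -p pics; cat > h.py <<'E'
import numpy as np, cv2
from scipy.spatial.transform import Rotation as R
from rig import bot
def rot(q): return R.from_quat([q[1],q[2],q[3],q[0]])
def cam(name):
    s=bot.read_state(); c=bot.read_camera(name)
    c['f']=c['image'].shape[0]/2/np.tan(np.radians(c['fovy'])/2)
    if name=='wrist':
        T=np.eye(4);T[:3,:3]=rot(s['tool_rot']).as_matrix();T[:3,3]=s['ee_pos']
        M=T@np.array(c['mount']); c['R']=M[:3,:3]; c['o']=M[:3,3]
    else:
        c['R']=rot(c['attitude']).as_matrix(); c['o']=np.array(c['eye'])
    return c
def ray(c,u,v,z):
    d=c['R']@np.array([(u-c['cx'])/c['f'],(v-c['cy'])/c['f'],1]); return c['o']+d*(z-c['o'][2])/d[2]
def cloud(c):
    v,u=np.mgrid[:c['depth'].shape[0],:c['depth'].shape[1]]; d=c['depth']
    P=np.stack([(u-c['cx'])/c['f']*d,(v-c['cy'])/c['f']*d,d],-1)@c['R'].T+c['o']; P[d==0]=np.nan
    return P
E
python3 - <<'E'
from h import *
for n in('top','side'):
    c=cam(n);cv2.imwrite(f'pics/{n}0.png',c['image']);print(n,c['o'],c['R'].round(2).tolist(),c['f'],c['cx'],c['cy'])
    P=cloud(c);np.save(n+'0.npy',P);print(np.nanmin(P,(0,1)),np.nanmax(P,(0,1)))
s=bot.read_state();print(s['clock'],s['tool_rot'])
E
```

```text
pics
top [422.7011032   18.35832483 925.42097012] [[0.01, -0.99, 0.15], [-1.0, -0.01, 0.03], [-0.03, -0.15, -0.99]] 390.71905231695496 275.29101825248864 211.6186913235498
[ -187.06105706 -1083.26510096  -756.25672052] [ 940.69785049 1255.98444303  487.0324624 ]
side [ 252.82965851 -528.58442582  666.35189755] [[0.87, -0.33, 0.36], [-0.49, -0.57, 0.65], [-0.01, -0.75, -0.66]] 396.9596527022908 275.7285251886504 204.4035389257658
[  -9.15627858 -532.5560108  -754.62026536] [ 986.33318702 1959.30049075  586.01239458]
0.1 [-5.28092915e-04  9.93175644e-01  1.16627017e-01 -2.76957181e-05]
```

View pics/top0.png

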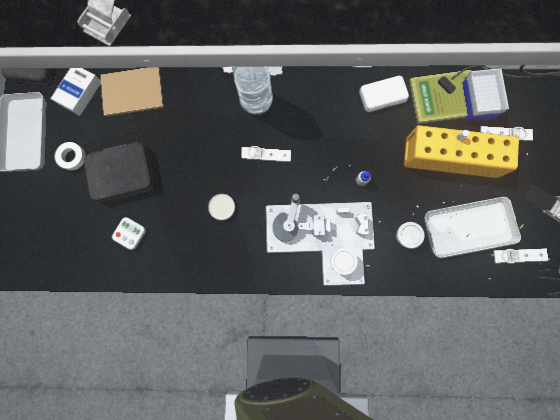

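View pics/side0.png

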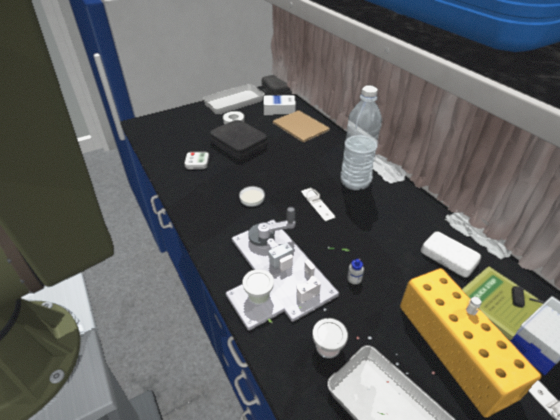

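Top view: the clamp plate spans about (267–372, 203–250) and the tongue (323–364, 250–285). The cup is at (344,262), the cam hub at (290,226) and the handle at (295,198). The bystanders are the next cup (410,235), the bottle (363,178) and the petri dish (221,207). The side view agrees.

```bash
python3 - <<'E'
from h import *
c=cam('top')
for n,u,v,z in [('BL',267,204,12),('BR',372,203,12),('FL',267,251,12),('FR',373,249,12),('tongueL',323,285,12),('tongueR',364,284,12),('cup',344,262,57),('hub',290,226,63),('handle',295,198,98),('next',410,235,45),('bottle',364,177,58),('petri',221,207,15)]:
    print(n,ray(c,u,v,z).round(0))
# look from above
from h import bot
q=[0,1,0,0]
for yaw in (0,):
  for p in ([470,-60,330],[430,-60,330]):
    print(p,bot.ik(p,q))
m=np.array(bot.read_camera('wrist')['mount']);print(m.round(2), cam('wrist')['f'])
E
```

```text
BL [580.  70.  12.]
BR [ 584. -177.   12.]
FL [469.  68.  12.]
FR [ 476. -177.   12.]
tongueL [393. -61.  12.]
tongueR [ 396. -154.   12.]
cup [ 444. -103.   57.]
hub [522.  15.  63.]
handle [579.   5.  98.]
next [ 506. -253.   45.]
bottle [ 635. -151.   58.]
petri [572. 179.  15.]
[470, -60, 330] [-2.04295266e-01  7.50713903e-02  1.60260680e+00 -4.44089210e-16
  1.46391447e+00  1.36650106e+00]
[430, -60, 330] [-2.23039482e-01 -1.82370139e-02  1.69846755e+00 -4.44089210e-16
  1.46136212e+00  1.34775684e+00]
[[   0.     -0.95   -0.32   82.23]
 [   1.      0.      0.     -0.21]
 [   0.     -0.32    0.95 -122.56]
 [   0.      0.      0.      1.  ]] 347.9578703838744
```

```bash
python3 - <<'E'
from h import *
print(bot.tip_reach)
bot.move_to([510,-60,330],[0,1,0,0]); bot.servo_line([510,-60,200],speed=200)
c=cam('wrist');cv2.imwrite('pics/w1.png',c['image']);np.savez('w1.npz',P=cloud(c),R=c['R'],o=c['o'],f=c['f'],cx=c['cx'],cy=c['cy'],image=c['image'])
print(c['o'],bot.read_state()['clock'])
E
```

```text
19.0
[592.45538638 -60.19417141 323.72371647] 3.3
```

View pics/w1.png

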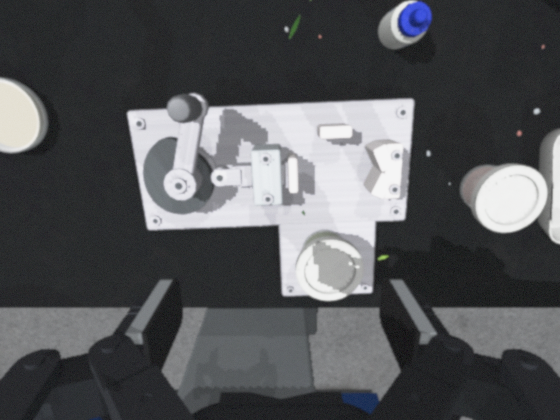

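Wrist view: hub (180,185), handle top (184,107), cup lid (331,265), jaw pad (293,176), V block (385,170) with its V facing left, and back stop (335,131). The plate corner screws are also clear.

```bash
cat > m.py <<'E'
from h import *
c=dict(np.load('w1.npz'))
P=c['P'];im=c['image']
pt={}
for n,u,v,z in [('BL',128,112,12),('BR',414,99,12),('FL',149,230,12),('FR',405,220,12),('tongL',283,296,12),('tongR',373,293,12),('hub',180,185,63),('handle',184,107,98),('stopL',319,136.5,41),('stopR',352,136.5,41),('jawBR',299,160,45),('jawFR',299,193,45),('Vback',374,147,45),('Vfront',367,190,45),('Vapex',381,170,45)]:
    pt[n]=ray(c,u,v,z); print(n,pt[n].round(1),'depthpt',P[int(v),int(u)].round(1))
# cup lid: white pts with z 50..62 from depth
m=(abs(P[...,2]-57)<5)&(P[...,0]<490)&(P[...,0]>390)&(abs(P[...,1]+105)<50)
cs,_=cv2.findContours(m.astype(np.uint8),0,1);k=max(cs,key=cv2.contourArea);(u,v),(a,b),t=cv2.fitEllipse(k)
print('lid ell',u,v,a,b,ray(c,u,v,57),'d mm',a*(c['o'][2]-57)/c['f'])
# handle top
m=(P[...,2]>90)&(P[...,2]<105)&(P[...,0]>500);w=np.argwhere(m);print('handle',len(w),np.median(P[m],0))
for nm,sel in [('V',(P[...,1]<-125)&(P[...,1]>-175)),('stop',(P[...,0]>540)&(P[...,1]<-80)&(P[...,1]>-140)),('jaw',(P[...,1]>-100)&(P[...,1]<-75))]:
    m=sel&(P[...,2]>36)&(P[...,2]<50)&(P[...,0]>490)&(P[...,0]<580);print(nm,m.sum(),np.percentile(P[m],[2,50,98],0).round(1).tolist())
cv2.imwrite('pics/w1crop.png',cv2.resize(im[80:310,110:430],None,fx=2.5,fy=2.5,interpolation=2))
E
python3 m.py
```

```text
BL [577.1  71.4  12. ] depthpt [577.   71.8  11. ]
BR [ 588.1 -173.9   12. ] depthpt [ 587.9 -179.2   -2.6]
FL [467.6  66.5  12. ] depthpt [462.6  71.6  -0.6]
FR [ 478.2 -179.    12. ] depthpt [ 473.4 -184.    -1.2]
tongL [394.6 -62.9  12. ] depthpt [386.1 -63.   -1.4]
tongR [ 398.3 -155.4   12. ] depthpt [ 390.1 -159.4   -1.1]
hub [525.4  17.3  63. ] depthpt [525.1  17.7  61.9]
handle [ 5.844e+02 -1.000e-01  9.800e+01] depthpt [584.3  -0.   97.7]
stopL [559.8 -90.9  41. ] depthpt [559.9 -91.3  37.7]
stopR [ 559.9 -117.3   41. ] depthpt [ 557.  -123.1   11.9]
jawBR [541.7 -75.1  45. ] depthpt [535.4 -76.9  10.9]
jawFR [514.1 -75.6  45. ] depthpt [504.3 -77.5  10.3]
Vback [ 552.1 -134.6   45. ] depthpt [ 551.1 -136.5   37.7]
Vfront [ 516.7 -131.9   45. ] depthpt [ 507.5 -140.6   11.1]
Vapex [ 533.6 -141.9   45. ] depthpt [ 533.4 -142.1   44.3]
lid ell 329.1675720214844 269.12286376953125 61.39537048339844 67.55399322509766 [ 449.76129341 -102.00274178   57.        ] d mm 47.06202325951699
handle 585 [583.10342652   3.1250255   95.81922981]
V 1482 [[510.5, -158.1, 37.6], [533.4, -147.6, 43.9], [554.2, -135.8, 47.6]]
stop 529 [[541.7, -139.6, 36.7], [561.8, -107.4, 39.9], [567.9, -91.8, 44.5]]
jaw 147 [[558.4, -99.8, 36.3], [563.2, -95.6, 39.6], [567.7, -91.3, 41.3]]
```

View pics/w1crop.png

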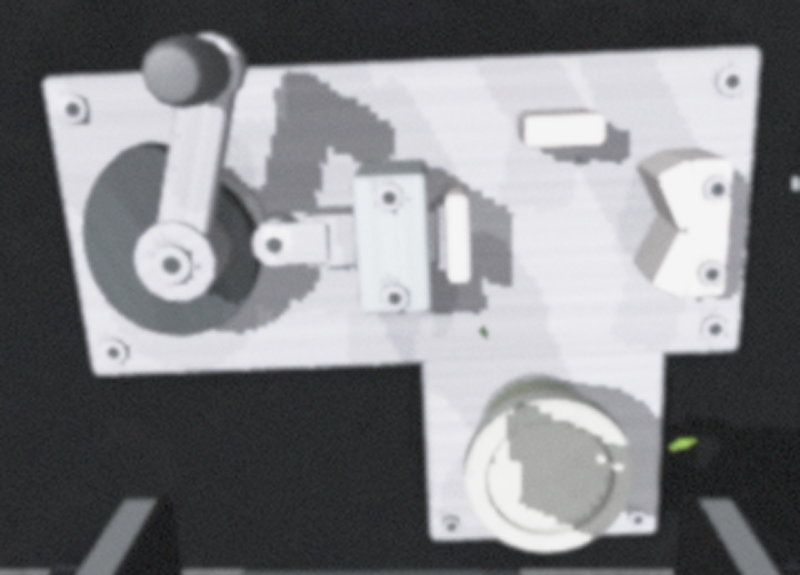

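Crop: the stop's front edge is at crop (565,147), the jaw face at x≈470, the V apex at (685,230) and the lid centre at about (548,475). Clamp yaw is about 0.044. Nest is about (531,-115.5), and the V apex (−145 plus 30 for the cup's radius) agrees. The cup is at (450,-102), which is −81 / +17 in the nest frame and plausible. I'll grip the lid rim along the clamp's x axis.

```bash
cat >> h.py <<'E'
YAW=0.044; XA=np.array([np.cos(YAW),np.sin(YAW),0]); YA=np.array([-np.sin(YAW),np.cos(YAW),0])
NEST=np.array([531.1,-115.5,0]); AX=np.array([525.2,17.4,0])
def down(psi):
    q=(R.from_euler('z',psi)*R.from_euler('x',np.pi)).as_quat(); return [q[3],q[0],q[1],q[2]]
def nest(x,y,z): return NEST+x*XA+y*YA+[0,0,z]
E
python3 - <<'E'
from h import *
for s in(1,-1):
    j=bot.ik([450,-102,150],down(YAW+s*np.pi/2)); print(s,None if j is None else j.round(2))
    if j is not None and abs(j[5])<2.3: Q=down(YAW+s*np.pi/2)
cup=np.array([449.8,-102,0])
bot.move_gripper(85,20)
bot.move_to(list(cup+[0,0,140]),Q)
print(bot.servo_line(list(cup+[0,0,62]),speed=80,until_force=8))
bot.move_gripper(50,20)
s=bot.read_state();print(s['ee_pos'],s['grip_width'],s['grip_force'],s['ft_force'])
bot.servo_line(list(cup+[0,0,67]),speed=30)
s=bot.read_state();print(s['grip_width'],s['ft_force'],s['clock'])
c=cam('side');cv2.imwrite('pics/s2.png',cv2.resize(c['image'][200:350,200:380],None,fx=4,fy=4)[:600])
c=cam('wrist');cv2.imwrite('pics/w2.png',c['image'])
E
```

```text
1 [-0.3   0.22  1.87  0.    1.05 -0.35]
-1 None
False
[ 449.95484526 -102.07320936   62.5612172 ] 56.203532005240675 19.929777218530944 [-2.30869521  0.68129302  8.2284709 ]
56.047283600884505 [-1.19274626 -0.20729702 -0.56003263] 6.8583
```

View pics/s2.png

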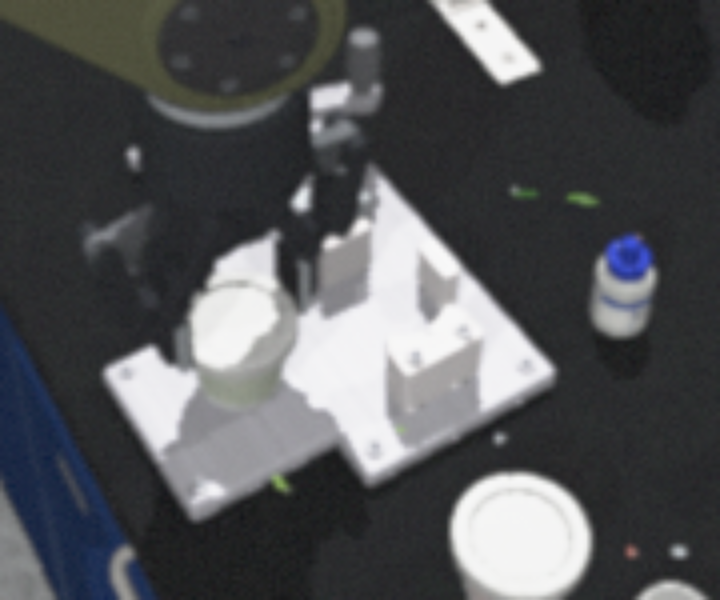

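Side crop: the cup is between the pads and upright. The pads look offset towards the far side of the lid, and the 56 mm width suggests an off-centre grip. Checking the wrist view.

View pics/w2.png

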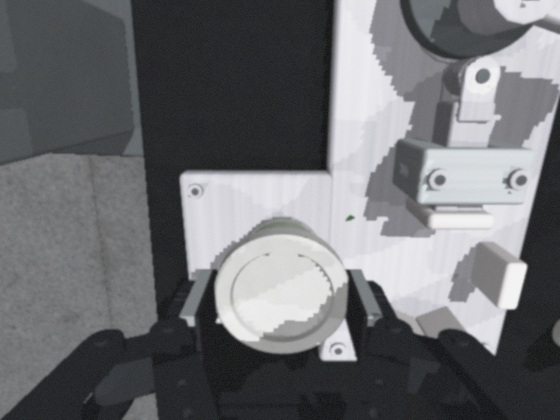

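Wrist view: the lid is centred at about (282,292) between pads at about (200,300) and (365,300), upright. Checking the centre, then carrying it in.

```bash
python3 - <<'E'
from h import *
c=cam('wrist');P=cloud(c)
tcp=np.array(bot.read_state()['ee_pos'])
p=ray(c,282,292,62);print('lid',p,'tcp',tcp)
for n,u,v,z in[('lid L',215,292,60),('lid R',350,292,60),('lid top',282,233,62),('lid bot',282,352,62),('jawface L',425,229,45),('jawface R',494,227,45),('stop front near',503,307,41),('stop front far',473,250,41)]:
    print(n,ray(c,u,v,z).round(1))
m=(abs(P[...,2]-62)<3)&(np.hypot(P[...,0]-p[0],P[...,1]-p[1])<40)
cs,_=cv2.findContours(m.astype(np.uint8),0,1);k=max(cs,key=cv2.contourArea);e=cv2.fitEllipse(k);print(e,ray(c,*e[0],62))
E
```

```text
lid [449.48970228 -98.08386347  62.        ] tcp [ 449.74232788 -101.98140596   66.91973773]
lid L [ 421.  -100.6   60. ]
lid R [478.5 -98.   60. ]
lid top [448.2 -71.4  62. ]
lid bot [ 450.9 -128.9   62. ]
jawface L [512.3 -73.5  45. ]
jawface R [542.8 -71.1  45. ]
stop front near [ 560.3 -114.6   41. ]
stop front far [538.4 -84.5  41. ]
((280.9367980957031, 292.96917724609375), (116.27678680419922, 147.85826110839844), 90.23884582519531) [449.06492682 -98.57111917  62.        ]
```

```bash
python3 - <<'E'
from h import *
a=nest(-50,8.5,68);b=nest(0.8,8.5,68);print(a,b)
bot.servo_line(list(a),speed=80)
print(bot.servo_line(list(b),speed=60,until_force=8)); s=bot.read_state();print(s['ee_pos'],s['ft_force'],s['grip_width'])
e=np.array(s['ee_pos'])
print(bot.servo_line([e[0],e[1],62.2],speed=30,until_force=6)); s=bot.read_state();print(s['ee_pos'],s['ft_force'],s['clock'])
c=cam('wrist');cv2.imwrite('pics/w3.png',c['image'])
E
```

```text
[ 480.77451286 -109.20751687   68.        ] [ 531.52534639 -106.97303803   68.        ]
False
[ 531.25055756 -106.98021195   67.90534861] [-1.16944829  0.3935046  -0.73614923] 56.45555647365413
True
[ 531.38475121 -107.08861117   62.42206956] [-0.29060614  0.67872291  6.30082115] 8.825
```

View pics/w3.png

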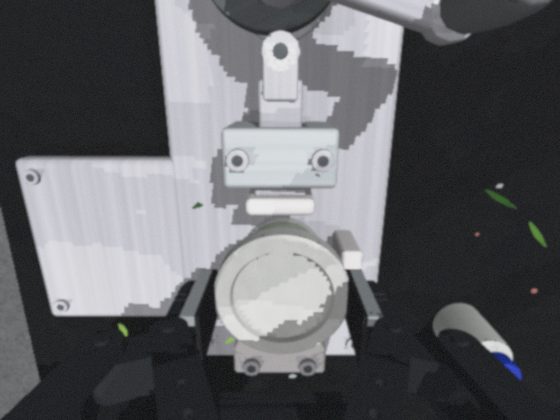

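The cup is down between jaw pad (280,205) and V block (280,362), centred at (282,295), with the stop just behind it. Releasing it and lining up over the handle.

```bash
python3 - <<'E'
from h import *
bot.move_gripper(76)
e=np.array(bot.read_state()['ee_pos'])
bot.servo_line([e[0],e[1],200],speed=100)
bot.move_to([510,-60,200],down(0))
c=cam('wrist');cv2.imwrite('pics/w4.png',c['image']);P=cloud(c)
m=(P[...,2]>92)&(P[...,2]<105)&(P[...,0]>500)&(abs(P[...,1])<60)
u,v=np.argwhere(m).mean(0)[::-1];h=ray(c,u,v,98);d=h-AX
print('handle',u,v,h,np.hypot(*d[:2]),'phi',np.arctan2(d[1],d[0]),bot.read_state()['clock'])
m=(abs(P[...,2]-57)<4)&(np.hypot(P[...,0]-531,P[...,1]+107)<38)
cs,_=cv2.findContours(m.astype(np.uint8),0,1);k=max(cs,key=cv2.contourArea);e=cv2.fitEllipse(k);p=ray(c,*e[0],57);d=p-NEST;print('cup',e,p,d@XA,d@YA)
E
```

```text
handle 179.17934782608697 107.96739130434783 [583.18510025   2.88524337  98.        ] 59.77415839296595 phi -0.24527862144606408 12.2917
cup ((340.90106201171875, 173.9510040283203), (71.7401123046875, 75.5785140991211), 55.747520446777344) [ 532.62445946 -106.87834133   57.        ] 1.9022146142164813 8.54625967946532
```

View pics/w4.png

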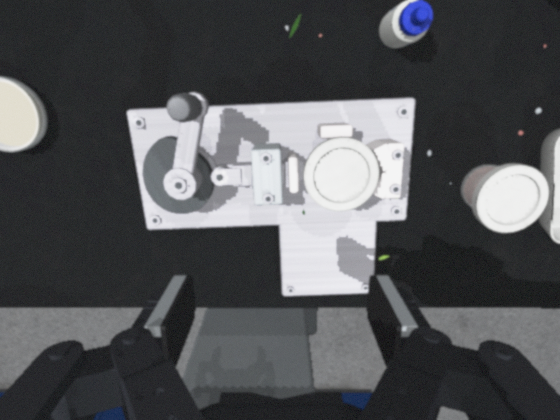

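The cup stands upright in the nest at (342,173), about (+1.9,+8.5) from its centre. The handle is at (181,107), φ≈−0.26, so q≈0.39. Next I cage the handle and take it round with the tool turning along, using the TCP pose and forces as a check.

```bash
python3 - <<'E'
from h import *
Z=86
def wp(phi,z=Z): return list(AX+60*np.array([np.cos(phi),np.sin(phi),0])+[0,0,z])
p0=-0.26; p1=3.84-0.7+YAW
ph=np.linspace(p0,p1,24)
J=[bot.ik(wp(p),down(p)) for p in ph];print([None if j is None else round(j[5],2) for j in J])
assert all(j is not None for j in J)
bot.move_gripper(32)
bot.move_to(wp(p0,170),down(p0))
print('hit',bot.servo_line(wp(p0),speed=70,until_force=6)); s=bot.read_state();print(s['ee_pos'],s['ft_force'],s['grip_width'])
bot.move_gripper(22); s=bot.read_state();print(s['grip_width'],s['ft_force'],s['clock'])
if s['ee_pos'][2]<88:
    for i,p in enumerate(ph[1:]):
        if bot.servo_line(wp(p),down(p),speed=30,until_force=20): print('stop at',p);break
        s=bot.read_state()
        if i%4==3: 
            t=np.array([-np.sin(p),np.cos(p)]);f=np.array(s['ft_force'][:2]);print(round(p,2),'tang',round(f@t,1),'rad',round(f@[np.cos(p),np.sin(p)],1),round(s['clock'],1))
c=cam('side');cv2.imwrite('pics/s5.png',c['image'])
E
```

```text
[np.float64(1.77), np.float64(1.64), np.float64(1.5), np.float64(1.37), np.float64(1.23), np.float64(1.1), np.float64(0.96), np.float64(0.82), np.float64(0.68), np.float64(0.54), np.float64(0.4), np.float64(0.26), np.float64(0.11), np.float64(-0.04), np.float64(-0.19), np.float64(-0.34), np.float64(-0.5), np.float64(-0.66), np.float64(-0.82), np.float64(-0.99), np.float64(-1.15), np.float64(-1.32), np.float64(-1.49), np.float64(-1.66)]
hit False
[583.39816633   1.97548977  86.46792392] [-0.11146505  0.01179299  0.35614681] 32.02476928242373
21.92079556708633 [ 0.29223929  0.37387957 -0.12385362] 14.875
0.34 tang 0.3 rad 0.0 16.7
0.94 tang 0.5 rad 0.3 18.5
1.54 tang -0.2 rad -0.6 20.3
2.14 tang 0.1 rad 0.7 22.1
2.73 tang 1.2 rad -0.4 23.9
```

```bash
python3 - <<'E'
from h import *
s=bot.read_state();print(s['ee_pos'],s['ft_force'])
e=s['ee_pos']; bot.servo_line([e[0],e[1],180],speed=80)
bot.move_to([510,-60,200],down(0))
c=cam('wrist');cv2.imwrite('pics/w6.png',c['image']);P=cloud(c)
m=(P[...,2]>88)&(P[...,2]<108)&(np.hypot(P[...,0]-AX[0],P[...,1]-AX[1])<85)
if m.any():
    u,v=np.argwhere(m).mean(0)[::-1];h=ray(c,u,v,98);d=h-AX;a=np.arctan2(d[1],d[0])%(2*np.pi)
    print(m.sum(),'handle',u,v,h,np.hypot(*d[:2]),'q',a-YAW+0.7)
m=(abs(P[...,2]-57)<4)&(np.hypot(P[...,0]-531,P[...,1]+112)<40)
cs,_=cv2.findContours(m.astype(np.uint8),0,1);k=max(cs,key=cv2.contourArea);e=cv2.fitEllipse(k);p=ray(c,*e[0],57);d=p-NEST;print('cup',e,p,d@XA,d@YA,bot.read_state()['clock'])
E
```

```text
[465.19235527  15.01270681  85.9693954 ] [0.04128737 0.87034644 1.53833095]
443 handle 178.18735891647856 272.1783295711061 [468.95785306  14.19526342  98.        ] 56.33337757252878 q 3.854512153935576
cup ((349.8655090332031, 173.4108123779297), (71.66460418701172, 75.96485900878906), 53.813411712646484) [ 533.00354087 -113.73035813   57.        ] 1.9795376601290695 1.6842003582629275 29.2167
```

View pics/w6.png

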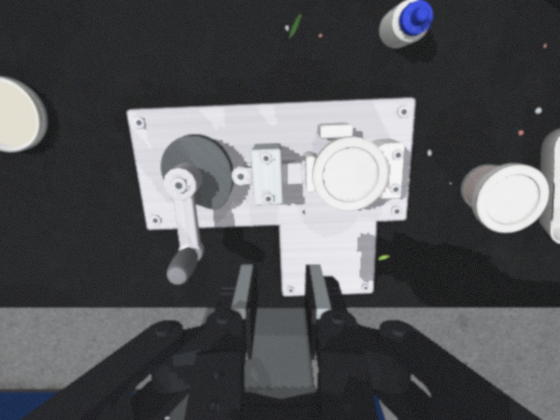

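The crank arm points to the front (handle at (182,265), q≈3.85, mid-dwell). The jaw is pressed on the upright cup at (351,173), about 2.6 mm from the nest centre. The bystanders haven't moved and the robot is clear.

```bash
python3 -c "
from rig import bot
print(bot.finish_job())"
```

```text
the job is handed in; nothing more can be done
None
```

The cup is clamped upright about 2.6 mm from the nest centre, the crank is in mid-dwell at q ≈ 3.85 (both from the last wrist picture), and the job is handed in; no verdict was shown.

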